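# Start the bench press and hold it closed

### The job

Run the bench press from its control panel by pressing with the fingertips: first press the raised end of the rocker switch all the way down, then push the steel locking pin fully home, then press the wide round palm button all the way down and keep it there - the program finishes while still holding it down. Do each only when the one before is complete, never press the square stop key, and leave the loose parts and tools lying among the controls where they are.

Things in the scene. Friction and masses are not known exactly. Their poses are not given: they have to be found in the camera images.
- panel: Bare aluminium base plate of the control panel, 200 x 360 x 5 mm, fixed to the bench; origin at the centre of its underside, long side along its y. On it, in a zigzag at 85 mm pitch along y, stand four like grey boxes (56 x 56 mm, tops 50 mm above the bench), each with one control; the boxes swap places, so know each by what is on top.
- rocker (a joint): On one of the four boxes: white rocker switch, 54 x 27 mm, of two flat halves meeting in a shallow valley on the hinge line (59 mm above the bench). Hinge angle in rad: 0 off, 0.44 fully on; starts at 0 to 0.05. Off, one half lies level, the other slopes up to its outer end (27 mm out, 11 mm up); press that end down until its half is level. Takes 3 N there, stays where left. Its box may be turned any way.
- rocker_high (a point): Point on the top face of the rocker's raised half, on its centreline, 22 mm from the hinge line (5 mm in from the outer end); about 68 mm above the bench when off, 59 mm when on. Its x axis points level outwards from the hinge towards the raised end when off, and tips down with the rocker (its y axis lies along the hinge).
- pin (a joint): On one of the four boxes: plain steel locking pin with a flat round head, 24 mm across, over a low tapered dark steel collar 38 mm wide. Sliding down in m: 0 fully up, 0.014 fully home (the 5 mm thick head then all but sits on the collar). Starts at 0 to 0.004. Needs about 4 N, has no spring and stays where it is left; a hard stop ends it.
- pin_top (a point): Centre of the top face of the locking pin's head; 76 mm above the bench when fully up, 62 mm when home.
- palm (a joint): On one of the four boxes: black palm button with a wide mushroom head. Travel down in m: 0 up, 0.008 fully down on a hard stop. Spring: 2.4 N at the start, 8 N fully down; it comes up when let go. The ram of the blue press beside the panel comes down with it.
- palm_top (a point): Centre of the top of the palm button's mushroom head (42 mm across, 13 mm thick, flat on top within 12 mm of the centre); 81 mm above the bench when up, 73 mm when down.
- palm_box: The grey box that carries the palm button, 56 x 56 x 45 mm; origin at the centre of its underside, 5 mm above the bench.
- key (a joint): On one of the four boxes: square white stop key, 26 x 26 mm, in a square black collar; not to be pressed. Travel down in m: 0 up, 0.005 down; springs back (4 N).
- key_top (a point): Centre of the stop key's top face, 62 mm above the bench when up.
- bush: Loose bystander on the plate: brass bush, 32 mm across, 26 mm tall; origin under its centre.
- nut: Loose bystander on the plate: steel hexagon nut, 36 mm across corners, 16 mm tall; origin under its centre.
- bearing: Loose bystander on the plate: ball bearing lying flat, 44 mm across, 14 mm tall; origin under its centre.
- punch: Loose bystander on the plate: dark steel stepped drift, 28 mm across, 34 mm tall; origin under its centre.
- wrench: Loose bystander on the bench between panel and robot: wrench lying across.
- hammer: Loose bystander on the bench beyond the panel: hammer lying across.
- oiler: Loose bystander at the panel's left end: white oil bottle, 48 mm across, 115 mm tall, upright; origin under its centre.
- vblock: Loose bystander at the panel's right end: dark steel block with a groove, 50 x 40 x 36 mm; origin under its centre.

How it is judged (in metres and radians):
On the way, in this order (a step that is already met when the one before it is completed fails the run):
1. the rocker is pressed on (value of joint rocker above 0.37 rad), for 0.1 s.
2. the locking pin is fully home (value of joint pin above 0.0118 m), for 0.1 s.
3. the palm button is pressed down (value of joint palm above 0.0055 m), for 0.2 s.
At the end, for the whole second after the job is handed in: The rocker is on (beyond 0.37 of 0.44 rad), the locking pin is home (beyond 11.8 of 14 mm), and the fingers still hold the palm button down (beyond 5.5 of 8 mm, with more than 1.5 N); the stop key is up and each loose part is within 20 mm of where it began (value of joint rocker above 0.37 rad and value of joint pin above 0.0118 m and value of joint palm above 0.0055 m and contact force between the fingers and palm_box above 1.5 N and value of joint key below 0.0015 m and distance of each of bush, nut, bearing, punch, wrench, hammer, oiler, vblock from where it was at the start of the episode below 0.02 m); the arm keeps its last pose, push and grip.
It fails at once if the stop key is pressed (2 mm or more) (value of joint key above 0.002 m).
It fails at once if the locking pin is pushed (beyond 8 mm) before the rocker is on (value of joint pin above 0.008 m and not (value of joint rocker above 0.37 rad)).
It fails at once if the palm button is pressed (beyond 3 mm) before rocker and pin are done (value of joint palm above 0.003 m and not (value of joint rocker above 0.37 rad and value of joint pin above 0.0118 m)).
It fails at once if a loose part or tool is lifted, carried or pushed more than 20 mm (distance of any of bush, nut, bearing, punch, wrench, hammer, oiler, vblock from where it was at the start of the episode above 0.02 m).
It also fails if it takes over 40 s, if anything falls off the work surface, if the arm or the gripper's body presses on something with over 40 N, if the wrist force passes 120 N, or if a joint passes its speed limit or range.

### The arm

A 6-joint arm with a two-finger parallel gripper is mounted at the origin on the work surface. World frame = base frame: x ahead of the robot, y to its left, z up, the work surface at z = 0. Lengths are in mm, angles in rad, forces in N, time in s.
With the tool pointing down it reaches from about 400 to 925 mm from the base axis. Payload 12.5 kg.
Tool frame: the origin (TCP) lies midway between the tips of the shut fingers; the grasp point (between the pads) lies 19 mm behind it; y points along the fingers, x is the direction in which the jaws open and shut, and the axes are right-handed (so a half turn about y gives the same grasp; the last joint's range is limited). The gripper opens to 95 mm and grips with 3 to 60 N. Pads are 20 mm wide; open, the fingers measure 119 mm over their backs; the gripper's body (75 mm by 180 mm) begins 59 mm behind the grasp point.
Start: joints at [-1.324, 0.491, 1.559, -0, 1.092, -0.106], TCP at [215.978, -586.516, 214.661] pointing down, gripper open.
Joint ranges: [-3.1, 3.1], [-0.84, 2.19], [0.05, 2.79], [-1.13, 4.28], [0.06, 2.93], [-2.69, 2.69]. Speed limits (rad/s): [2.22, 2.22, 2.79, 3.14, 3.14, 3.14].

### API

Orientations are given as [roll, pitch, yaw] about the fixed x, y, z axes, in that order (R = Rz(yaw) Ry(pitch) Rx(roll)).
In Python, from cell import env, vision, job gives the robot as it stands.
- The arm moves only by the shell command python3 -m crank 'ROWS' [OPENING]. ROWS is JSON, a list of rows, each a list of 6 numbers: the shift along the tool's x, y, z in mm, then the turn, a rotation vector about the tool's x, y, z in degrees. In form: [[x, y, z, rx, ry, rz], ...]. A call has 1 to 5 rows; each row is the pose to reach, as a shift and turn from the pose measured when the call began, along the tool's axes at that moment; what a row does not reach only later rows make up. A row lasts 1/10 s, in which the tool goes at most 50 mm and 8.59 degrees, less where a joint would pass 70% of its speed; a pose out of reach is approached as far as the arm can. A call with a gripper value outside its range is refused whole. OPENING is the opening, from 0 (shut) to 1 (fully open), set as the call begins (- or left out, the last holds). The fingers move at their own pace and stop on an object; the grip force is fixed at half the most. Time passes only in rows, so rows that repeat a pose let the fingers close. It gives the time, the measured TCP pose, the force and the opening at its end, in the units of the state.
- env.state(): the state, without advancing time (a new reading comes with each control period).
- vision.read_camera(name): name is "side" or "top" or "wrist"; returns (picture, depth): 420x560x3 uint8, blue, green, red; 420x560 float32, mm along the optical axis (not along the pixel's ray), 0 where there is no reading.
- vision.calibration(name): a dict with "vertical_fov" (degrees; the focal length in pixels is half the picture's height over the tangent of half this angle, whatever the lens; pixels are square), "cx", "cy" (the principal point, pixels), "pose" (4x4, takes a point from camera to world coordinates). Camera axes: x right, y down, z forward; pixel columns grow to the right and rows downward; lengths in mm; the calibration is good to about 2 mm. A picture is of the moment at which its call begins: read the wrist's pose just before it. calibration takes no time and is no camera call; for the wrist camera it gives the pose at the moment of the call.
- job.job_done(): hands the job in, once; it reports no verdict.
The state is a dict: "t": time; "joints": joint angles; "qvel": joint speeds; "tau": joint torques, N m; "eef_pos": TCP position; "tcp_rot": TCP orientation; "ft_force": force on the tool from outside, world axes, zero at the start; "moment": the same for the moment, N m; "opening": opening from 0.0 (shut) to 1.0 (fully open).
Only numpy, scipy, OpenCV 4.12 (cv2) and the standard library are available. Lean on these libraries where they do the work, as an engineer would, in place of code of your own. Each camera call takes 0.05 s, during which the arm holds its last target.

## Working session

There is one attempt and no reset: what is moved stays moved. The work goes in short steps, Python scripts to look and compute and a shell command to move; the robot and the scene stay as the last step left them, time stands still between calls to the robot, and variables do not carry over. Pictures are saved under pics/ and viewed, and the job is handed in when it is done.

```bash
ls; mkdir -p pics
python3 - <<'E'
from cell import env, vision, job
import cv2
print(env.state())
for n in ["top","side"]:
    p,d=vision.read_camera(n); cv2.imwrite(f"pics/{n}0.png",p)
    import numpy as np; np.save(f"pics/{n}0d.npy",d)
    c=vision.calibration(n); print(n,c)
E
```

```text
pics
{'t': 0.0, 'joints': array([-1.32360868e+00,  4.91523536e-01,  1.55947068e+00, -1.22838446e-06,
        1.09172393e+00, -1.05570572e-01]), 'qvel': array([-0.00053174, -0.00165426, -0.00024675,  0.00148275, -0.00047077,
       -0.00074429]), 'tau': array([-2.14311141e-03, -6.12648368e+01, -2.58183306e+01,  6.92420430e-02,
        4.83196741e-02, -1.18331259e-04]), 'eef_pos': array([ 215.90359386, -586.24530346,  214.07682829]), 'tcp_rot': array([-1.57067881e+00,  1.11933910e-03, -1.21803747e+00]), 'ft_force': array([ 0.4303425 , -0.39958616, -0.29230951]), 'moment': array([ 0.06244655, -0.00919707,  0.00581362]), 'opening': 0.9994892763495906}
top {'vertical_fov': 48.66968990661329, 'cx': 276.6747281564775, 'cy': 215.92232843765197, 'pose': array([[ 7.58978686e-03, -9.95899132e-01,  9.01516155e-02,
         4.86998637e+02],
       [-9.99924535e-01, -6.68759350e-03,  1.03053676e-02,
         2.13337327e+01],
       [-9.66020924e-03, -9.02230278e-02, -9.95874734e-01,
         1.11772619e+03],
       [ 0.00000000e+00,  0.00000000e+00,  0.00000000e+00,
         1.00000000e+00]])}
side {'vertical_fov': 47.5229063325305, 'cx': 263.84956121699616, 'cy': 206.46530179850814, 'pose': array([[-6.66376574e-01, -5.58566217e-01,  4.93908942e-01,
         1.40656452e+02],
       [-7.45435130e-01,  4.84521253e-01, -4.57783380e-01,
         4.37787763e+02],
       [ 1.63929516e-02, -6.73233196e-01, -7.39248493e-01,
         7.26279216e+02],
       [ 0.00000000e+00,  0.00000000e+00,  0.00000000e+00,
         1.00000000e+00]])}
```

View pics/top0.png

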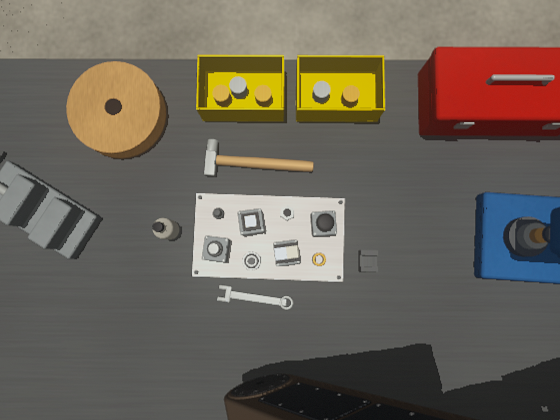

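View pics/side0.png

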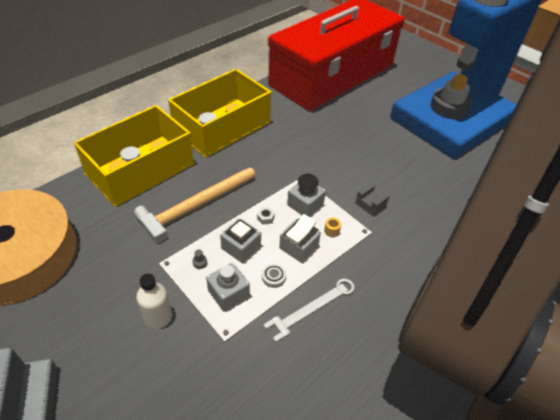

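```bash
cat > h.py <<'E'
import numpy as np, cv2
from cell import env, vision, job
def cloud(name,d,c):
    f=210/np.tan(np.radians(c["vertical_fov"])/2)
    v,u=np.mgrid[0:420,0:560]
    P=np.stack([(u-c["cx"])/f*d,(v-c["cy"])/f*d,d],-1)
    T=np.array(c["pose"]); return P@T[:3,:3].T+T[:3,3]
E
python3 - <<'E'
from h import *
d=np.load("pics/top0d.npy"); p=cv2.imread("pics/top0.png")
W=cloud("top",d,vision.calibration("top"))
np.set_printoptions(precision=0,suppress=True,linewidth=220)
for n,(u,v) in dict(pin=(215,248),key=(251,222),rock=(287,252),palm=(323,223)).items():
    print(n); print(W[v-18:v+19:2,u-18:u+19:2,2])
    m=W[v-20:v+21,u-20:u+21].reshape(-1,3); 
    for lo,hi in [(40,54),(56,66),(63,90),(70,90)]:
        q=m[(m[:,2]>lo)&(m[:,2]<hi)]; print(lo,hi,len(q),q.mean(0) if len(q) else '')
for uv in [(199,198),(341,202),(339,277),(196,271)]: print(uv,W[uv[1],uv[0]])
cv2.imwrite("pics/c0.png",cv2.resize(p[185:310,180:380],None,fx=4,fy=4,interpolation=cv2.INTER_CUBIC))
s=cv2.imread("pics/side0.png")
cv2.imwrite("pics/s0.png",cv2.resize(s[160:340,160:400],None,fx=3.3,fy=3.3,interpolation=cv2.INTER_CUBIC))
E
```

```text
pin
[[   2.    0.    7.    6.    4.    3.    3.    6.    5.    3.    7.    5.    5.    5.    4.    2.    4.    1.    2.]
 [   8.    6.    3.    4.    5.    5.    6.    6.    7.    7. 1118.    7.    9.    2.    5.    4.    8.    3.    4.]
 [   4.    6.    7.    6.    2.    2.    1.    4.    6.    7.    4.   -0.    6.    6.    5.    2.    3.    5.    2.]
 [   6.    4.    5.    6.   52.   49.   52.   46.   47.   46.    5.    7.    0.    5.    3.    5.    2.    3.    4.]
 [   6.    7.    4.    1.   52. 1118.   50.   49.   49.   51.   48.   50.   49.   48.   50.   46.    2.    3.    3.]
 [   6.    3.    5.    3.   49.   50.   50.   47.   48.   49.   45.   50.   50.   49.   51.   50.   25.    5.    5.]
 [   2.    1.    2.    3.   51.   53.   49.   54.   55.   57.   57.   50.   52.   51.   51.   49.   20.    3.    3.]
 [   4.    3.    4.   48.   46.   53.   53.   74.   74.   72.   53.   56.   55.   50.   52.   46.   14.    4.    1.]
 [   6.    4.    2.   49.   51.   53.   75.   73.   75.   76.   76.   56.   53.   49.   48.   46.    6.    6.    4.]
 [   2.    9.    6.   46.   48.   50.   76.
[... 7636 characters left out ...]
    2.]
 [   3.    8.    6.    5.   42.   50.   42.   33.   25.   18.   12.    5.    7.    4.    7.    3.    7.    6.    6.]
 [   6.    4.    3.    7.    2.    8.    6.    2.    5.    5.    6.    5.    7.    4.    6.    6.    5.    6.    6.]
 [   2.    1.    4.    3.    3.    4.    6.    2.    5.    3.    3.    2.    3.    7.    4.    4.   -2.    9.    5.]
 [   6.    6.    8.    4.    5.    5.    3.    4.    7.    5.    6.    3.    7.    3.    7.    7.   -2.    4.    1.]]
40 54 329 [568. -74.  49.]
56 66 1 [570. -55.  58.]
63 90 263 [569. -75.  79.]
70 90 262 [569. -76.  79.]
(199, 198) [630. 220.   9.]
(341, 202) [ 622. -122.    8.]
(339, 277) [ 443. -116.   10.]
(196, 271) [455. 224.   9.]
```

View pics/c0.png

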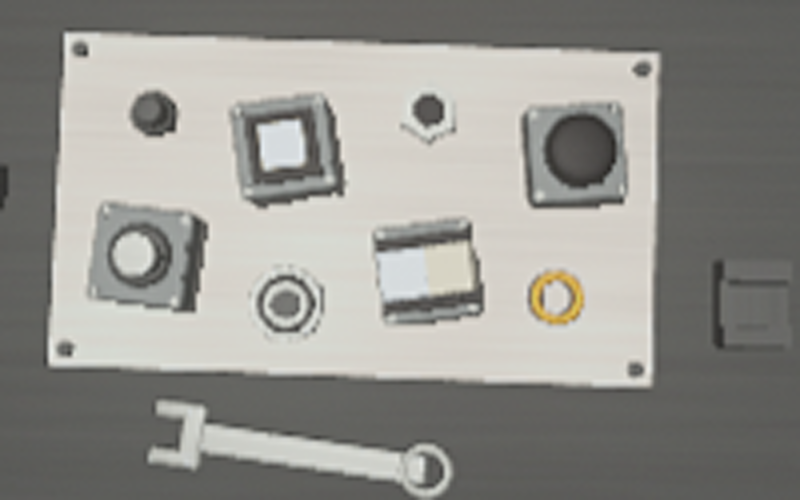

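View pics/s0.png

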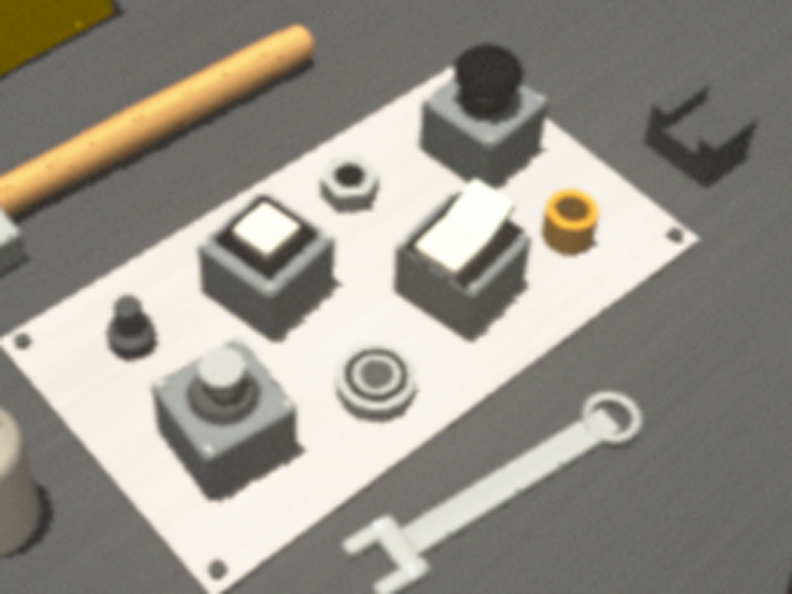

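Run:
```python
from h import *
d=np.load("pics/top0d.npy"); p=cv2.imread("pics/top0.png").astype(int)
c=vision.calibration("top"); W=cloud("top",d,c)
f=210/np.tan(np.radians(c["vertical_fov"])/2); T=c["pose"]
def at(u,v,z):
    r=T[:3,:3]@np.array([(u-c["cx"])/f,(v-c["cy"])/f,1]); return T[:3,3]+r*(z-T[2,3])/r[2]
def crop(cx,cy,z): return at(180+(cx+.5)/4-.5,185+(cy+.5)/4-.5,z)
np.set_printoptions(precision=1,suppress=True)
# rocker
sub=W[225:280,262:312]; g=p[225:280,262:312].min(-1)
m=(sub[...,2]>54)&(sub[...,2]<76)&(g>150)
q=sub[m]; print(len(q),q.mean(0))
rect=cv2.minAreaRect(q[:,:2].astype(np.float32)); print(rect)
print('valley',crop(425,272,59),'out end',crop(474,267,70),'in end',crop(380,277,59))
for n,(u,v,lo) in dict(pin=(215,248,68),palm=(325,222,70)).items():
    m=W[v-20:v+21,u-20:u+21].reshape(-1,3); q=m[(m[:,2]>lo)&(m[:,2]<90)]
    print(n,q.mean(0),np.median(q[:,2]),cv2.minEnclosingCircle(q[:,:2].astype(np.float32)))
    if n=='pin': print(np.median(q[:,2]))
m=W[200:280,195:340].reshape(-1,3); print('plate z',np.median(m[(m[:,2]<15),2]))
# box tops check
```

```text
271 [500.2  11.2  61.1]
((502.0168151855469, 11.993770599365234), (34.65873336791992, 54.78326416015625), 16.491151809692383)
valley [499.2  10.7  59. ] out end [502.1 -16.7  70. ] in end [496.2  36.3  59. ]
pin [508.9 174.5  74.6] 74.4944150820777 ((508.67608642578125, 174.5830535888672), 11.564844131469727)
74.4944150820777
palm [569.4 -75.5  78.8] 79.23154390639957 ((569.8151245117188, -75.86853790283203), 20.631017684936523)
plate z 4.351461239054743
```

```bash
python3 -m crank '[[-40,0,20,0,0,0],[-75,0,55,0,0,0],[-110,0,90,0,0,0],[-145,0,125,0,0,0],[-180,0,160,0,0,0]]' 0
```

```text
t: 0.6
eef_pos: [304.2, -360.2, 214.2]
tcp_rot: [-1.571, 0.001, -1.219]
ft_force: [1.3, -0.3, -0.1]
opening: 0.638
```

```bash
python3 -m crank '[[-31,0,37,0,3,0],[-62,0,73,0,6,0],[-93,0,110,0,9,0],[-124,0,147,0,12,0],[-156,0,184,0,14,0]]' 0
python3 - <<'E'
from h import *
for n in ["wrist"]:
    c=vision.calibration(n); p,d=vision.read_camera(n); cv2.imwrite("pics/w1.png",p); print(c["pose"], env.state()["eef_pos"])
E
```

```text
t: 1.1
eef_pos: [423.6, -148.5, 214.4]
tcp_rot: [-1.571, 0.001, -1.465]
ft_force: [1.1, -1.6, -0.4]
opening: 0.216
[[ 1.06245248e-01 -9.66608245e-01 -2.33196157e-01  4.89392874e+02]
 [-9.94337703e-01 -1.03781035e-01 -2.28479381e-02 -1.41185154e+02]
 [-2.11633328e-03  2.34303216e-01 -9.72161264e-01  3.83746511e+02]
 [ 0.00000000e+00  0.00000000e+00  0.00000000e+00  1.00000000e+00]] [ 425.76053276 -143.41695473  214.48557175]
```

View pics/w1.png

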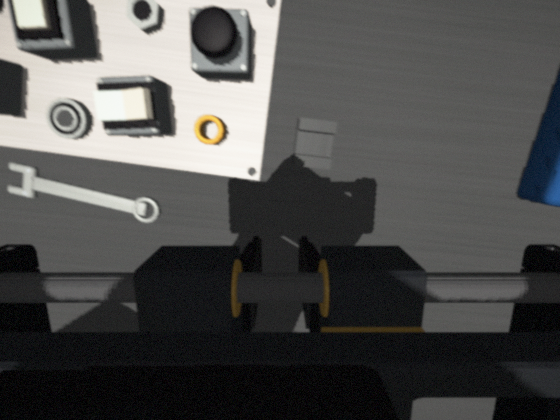

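```bash
python3 -m crank '[[-30,15,22,0,0,0],[-62,30,45,0,0,0],[-93,50,67,0,0,0],[-122,70,88,0,0,0],[-122,70,88,0,0,0]]' 0
python3 - <<'E'
from h import *
for n in ["wrist","side"]:
    c=vision.calibration(n); p,d=vision.read_camera(n); cv2.imwrite(f"pics/{n}2.png",p); np.save(f"pics/{n}2d.npy",d); np.save(f"pics/{n}2T.npy",c["pose"])
print(env.state(),vision.calibration("wrist"))
E
```

```text
t: 1.65
eef_pos: [500.5, -9.7, 142.5]
tcp_rot: [-1.573, 0.004, -1.461]
ft_force: [-0.3, -0.5, 0.1]
opening: 0.01
{'t': 1.75, 'joints': array([-0.15779329,  0.40895188,  1.93899496,  0.00351283,  0.79530751,
        1.30201748]), 'qvel': array([-0.0345537 , -0.02786769,  0.00076398, -0.00154633,  0.00221639,
       -0.00666733]), 'tau': array([  1.65428828, -48.01542163, -19.73542929,   0.10634558,
        -0.15983451,   0.13784233]), 'eef_pos': array([499.97747417, -12.13490734, 144.30588173]), 'tcp_rot': array([-1.57173629,  0.00285652, -1.4622734 ]), 'ft_force': array([-0.00432056, -0.83788934,  0.07110202]), 'moment': array([-0.01195968,  0.01815393, -0.0121404 ]), 'opening': 0.004371213884421057} {'vertical_fov': 66.6501840500074, 'cx': 279.78831049516106, 'cy': 213.40588979141882, 'pose': array([[ 1.09140917e-01, -9.66085292e-01, -2.34024507e-01,
         5.65923513e+02],
       [-9.94019105e-01, -1.06967298e-01, -2.20003584e-02,
        -4.93758328e+00],
       [-3.77874646e-03,  2.35025970e-01, -9.71981746e-01,
         3.13605531e+02],
       [ 0.00000000e+00,  0.00000000e+00,  0.00000000e+00,
         1.00000000e+00]])}
```

View pics/wrist2.png

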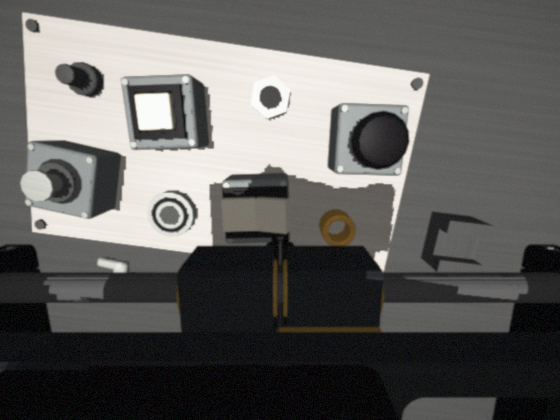

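View pics/side2.png

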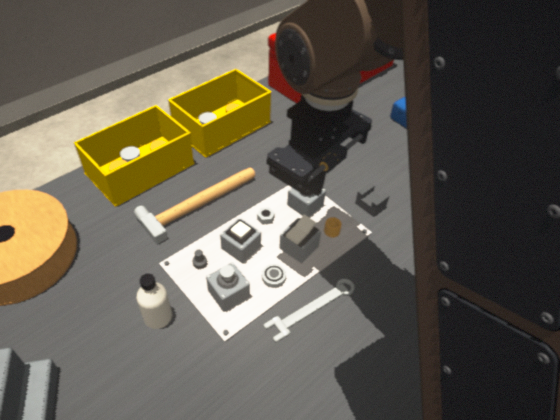

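Run:
```python
from h import *
np.set_printoptions(precision=1,suppress=True)
d=np.load("pics/wrist2d.npy"); p=cv2.imread("pics/wrist2.png").astype(int); c=vision.calibration("wrist"); c["pose"]=np.load("pics/wrist2T.npy")
W=cloud("wrist",d,c)
for n,(u0,u1,v0,v1,lo,hi) in dict(pin=(15,85,160,210,68,85),palm=(345,415,105,175,72,90),rock=(215,295,180,243,55,76),boxr=(215,295,172,243,45,76)).items():
    q=W[v0:v1,u0:u1].reshape(-1,3); q=q[(q[:,2]>lo)&(q[:,2]<hi)]
    print(n,len(q),q.mean(0),np.median(q[:,2]),cv2.minEnclosingCircle(q[:,:2].astype(np.float32)),cv2.minAreaRect(q[:,:2].astype(np.float32)))
for v in (200,205,210,215,220,225): print(v,[tuple(np.round(W[v,u]).astype(int)) for u in (224,235,245,255,262,270,278,286,289)])
f=210/np.tan(np.radians(c["vertical_fov"])/2); T=np.linalg.inv(c["pose"])
for P in [(500,-12,144),(501.4,-11.2,68),(498,-20,120)]:
    q=T@np.array([*P,1]); print(q[:2]/q[2]*f+[c["cx"],c["cy"]])
```

```text
pin 868 [510.6 175.4  74.5] 74.72671532436769 ((509.5279235839844, 176.52850341796875), 12.551430702209473) ((510.0488586425781, 176.39309692382812), (23.252185821533203, 23.56449317932129), 39.15532302856445)
palm 2633 [571.5 -72.2  78.8] 79.54565516357118 ((571.1768188476562, -73.8655014038086), 21.074024200439453) ((571.4247436523438, -73.89059448242188), (41.12448501586914, 41.17538833618164), 62.78797912597656)
rock 2532 [503.   11.8  60.7] 59.25932712070555 ((501.8507995605469, 11.954227447509766), 30.374425888061523) ((502.19635009765625, 11.934255599975586), (38.17820739746094, 55.03792190551758), 7.898548126220703)
boxr 4139 [505.8  12.8  56.7] 57.87460399699427 ((502.59417724609375, 12.649970054626465), 37.662628173828125) ((502.1901550292969, 12.343814849853516), (56.080074310302734, 55.84204864501953), 7.92350959777832)
200 [(np.int64(512), np.int64(38), np.int64(61)), (np.int64(512), np.int64(29), np.int64(59)), (np.int64(513), np.int64(21), np.int64(58)), (np.int64(514), np.int64(13), np.int64(58)), (np.int64(515), np.int64(7), np.int64(61)), (np.int64(517), np.int64(1)
[... 1541 characters left out ...]
t64(12), np.int64(57)), (np.int64(499), np.int64(6), np.int64(62)), (np.int64(500), np.int64(-1), np.int64(64)), (np.int64(502), np.int64(-7), np.int64(66)), (np.int64(503), np.int64(-13), np.int64(68)), (np.int64(486), np.int64(-19), np.int64(4))]
225 [(np.int64(491), np.int64(36), np.int64(59)), (np.int64(492), np.int64(27), np.int64(60)), (np.int64(492), np.int64(19), np.int64(58)), (np.int64(493), np.int64(11), np.int64(58)), (np.int64(495), np.int64(5), np.int64(61)), (np.int64(496), np.int64(-1), np.int64(63)), (np.int64(498), np.int64(-8), np.int64(66)), (np.int64(499), np.int64(-14), np.int64(68)), (np.int64(481), np.int64(-20), np.int64(3))]
[284.9 259.5]
[283.  221.5]
[296.6 249.5]
```

```bash
python3 -m crank '[[0,20,3,0,0,0],[0,40,4,0,0,0],[0,58,4,0,0,0],[0,70,4,0,0,0],[0,70,4,0,0,0]]' 0
```

```text
t: 2.25
eef_pos: [503.3, -12.3, 73.7]
tcp_rot: [-1.573, 0.003, -1.463]
ft_force: [-1.0, 0.6, -0.4]
opening: 0.005
```

```bash
python3 -m crank '[[0,3,0,0,0,0],[0,6,0,0,0,0],[0,9,0,0,0,0],[0,12,0,0,0,0],[0,13,0,0,0,0]]' 0
python3 -m crank '[[0,1,0,0,0,0],[0,2,0,0,0,0],[0,2,0,0,0,0]]' 0
```

```text
t: 2.75
eef_pos: [503.5, -12.3, 60.7]
tcp_rot: [-1.572, 0.003, -1.463]
ft_force: [0.6, -2.5, 2.7]
opening: 0.003
t: 3.05
eef_pos: [503.6, -12.3, 59.2]
tcp_rot: [-1.572, 0.003, -1.463]
ft_force: [-1.1, -1.6, 9.8]
opening: 0.005
```

```bash
python3 -m crank '[[0,1,0,0,0,0],[0,2,0,0,0,0],[0,2,0,0,0,0]]' 0
```

```text
t: 3.35
eef_pos: [503.7, -12.3, 59.0]
tcp_rot: [-1.571, 0.002, -1.463]
ft_force: [-6.0, -3.1, 30.8]
opening: 0.005
```

```bash
python3 -m crank '[[0,-20,0,0,0,0],[0,-50,0,0,0,0],[-45,-55,6,0,0,0],[-90,-55,13,0,0,0],[-135,-55,20,0,0,0]]' 0
python3 -m crank '[[-25,0,3,0,0,0],[-48,0,6,0,0,0],[-48,0,6,0,0,0],[-48,0,6,0,0,0]]' 0
python3 - <<'E'
from h import *
for n in ["wrist"]:
    c=vision.calibration(n); p,d=vision.read_camera(n); cv2.imwrite(f"pics/{n}3.png",p); np.save(f"pics/{n}3d.npy",d); np.save(f"pics/{n}3T.npy",c["pose"])
p,d=vision.read_camera("top"); cv2.imwrite("pics/top3.png",cv2.resize(p[185:310,180:380],None,fx=4,fy=4))
s=env.state();print(s["eef_pos"],s["tcp_rot"])
W=cloud("wrist",np.load("pics/wrist3d.npy"),dict(c))
# rocker profile at hinge centre
q=W.reshape(-1,3); o=np.array([.137,-.99]); r=(q[:,:2]-[502,12])@o; l=(q[:,:2]-[502,12])@[.99,.137]
for a in range(-28,29,4):
    m=(abs(r-a)<2)&(abs(l)<10); print(a,m.sum(),np.median(q[m,2]).round(1) if m.any() else '')
E
```

```text
t: 3.85
eef_pos: [508.7, 125.5, 114.4]
tcp_rot: [-1.571, 0.003, -1.464]
ft_force: [0.8, 0.6, -0.0]
opening: 0.004
t: 4.25
eef_pos: [508.9, 174.0, 114.1]
tcp_rot: [-1.572, 0.003, -1.463]
ft_force: [-0.4, -0.7, 0.7]
opening: 0.007
[509.30083815 173.12295568 114.33438069] [-1.57189917  0.00272186 -1.46472215]
-28 893 36.2
-24 252 65.2
-20 87 67.4
-16 79 65.6
-12 77 63.7
-8 80 61.9
-4 95 59.8
0 108 58.4
4 132 58.0
8 133 58.0
12 142 58.0
16 127 58.1
20 79 58.0
24 0 
28 0
```

View pics/wrist3.png

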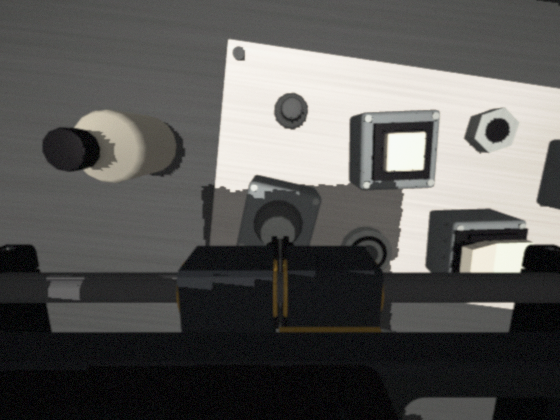

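View pics/top3.png

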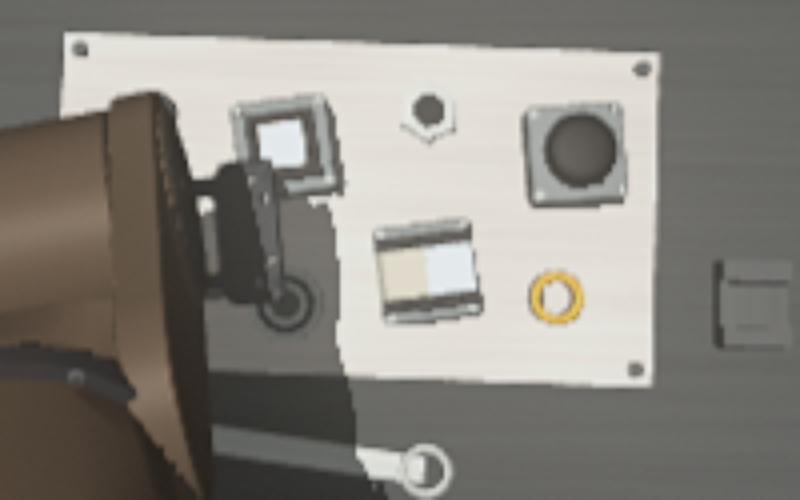

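```bash
python3 -m crank '[[-2,15,0,0,0,0],[-2,30,0,0,0,0],[-2,37,0,0,0,0],[-2,37,0,0,0,0]]' 0
python3 -m crank '[[0,4,0,0,0,0],[0,7,0,0,0,0],[0,10,0,0,0,0],[0,13,0,0,0,0],[0,14,0,0,0,0]]' 0
python3 -m crank '[[0,1,0,0,0,0],[0,2,0,0,0,0],[0,2,0,0,0,0]]' 0
```

```text
t: 4.75
eef_pos: [508.8, 174.4, 76.7]
tcp_rot: [-1.574, 0.003, -1.466]
ft_force: [-0.2, 0.1, 0.9]
opening: 0.003
t: 5.25
eef_pos: [509.1, 174.3, 62.6]
tcp_rot: [-1.573, 0.002, -1.466]
ft_force: [1.8, -2.1, 3.6]
opening: 0.004
t: 5.55
eef_pos: [509.3, 174.4, 61.9]
tcp_rot: [-1.572, 0.002, -1.466]
ft_force: [-3.0, -3.0, 20.8]
opening: 0.002
```

```bash
python3 -m crank '[[0,-25,0,0,0,0],[0,-50,0,0,0,0],[45,-55,6,0,0,0],[90,-55,12,0,0,0],[135,-55,18,0,0,0]]' 0
python3 -m crank '[[40,0,6,0,0,0],[80,0,12,0,0,0],[119,0,17,0,0,0],[119,0,17,0,0,0],[119,0,17,0,0,0]]' 0
python3 - <<'E'
from h import *
for n in ["wrist"]:
    c=vision.calibration(n); p,d=vision.read_camera(n); cv2.imwrite(f"pics/{n}4.png",p)
p,d=vision.read_camera("side"); cv2.imwrite("pics/s4.png",cv2.resize(p[160:340,160:400],None,fx=3.3,fy=3.3))
W=cloud("side",d,vision.calibration("side")).reshape(-1,3)
m=(np.hypot(W[:,0]-509.3,W[:,1]-175)<9)&(W[:,2]<95); print('pin top',m.sum(),np.percentile(W[m,2],[25,50,75]))
s=env.state();print(s["eef_pos"],s["tcp_rot"])
E
```

```text
t: 6.05
eef_pos: [541.2, 40.9, 116.6]
tcp_rot: [-1.572, 0.003, -1.464]
ft_force: [1.0, 1.1, -1.6]
opening: 0.005
t: 6.55
eef_pos: [570.1, -75.9, 115.7]
tcp_rot: [-1.574, 0.004, -1.466]
ft_force: [-0.4, -0.7, -0.8]
opening: 0.005
pin top 73 [60.29173653 61.06988091 61.94427389]
[570.14381307 -74.63047292 115.99156302] [-1.57320122  0.00337886 -1.46373656]
```

View pics/wrist4.png

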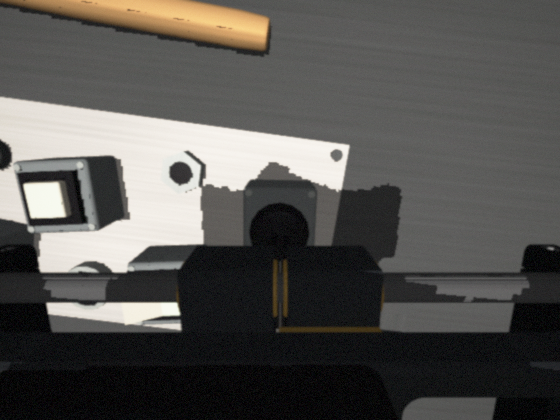

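View pics/s4.png

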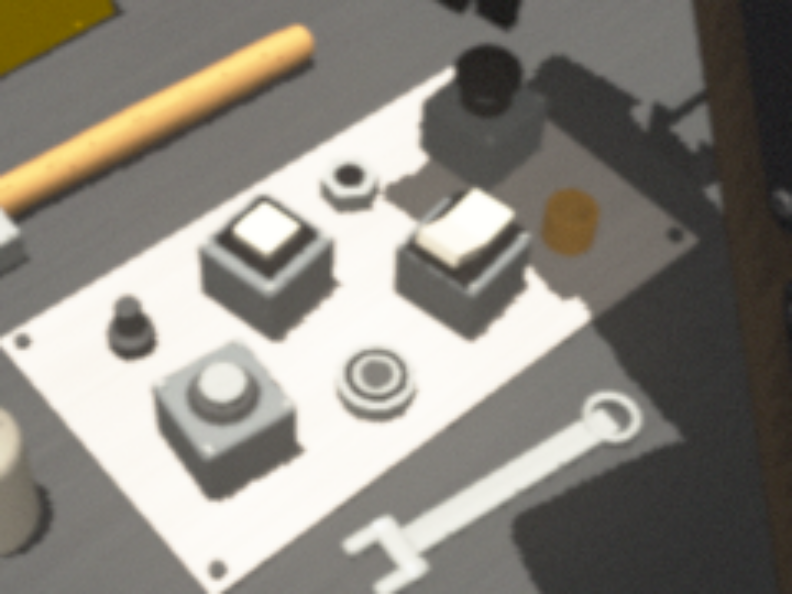

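Pin home (top at 61 mm), rocker on, and the fingertip is centred over the palm button (wrist pixel 280,225). Next I press it.

```bash
python3 -m crank '[[0,15,0,0,0,0],[0,31,0,0,0,0],[0,36,0,0,0,0],[0,39,0,0,0,0],[0,42,0,0,0,0]]' 0
python3 -m crank '[[0,1,0,0,0,0],[0,2,0,0,0,0],[0,2,0,0,0,0],[0,2,0,0,0,0]]' 0
```

```text
t: 7.15
eef_pos: [569.7, -73.4, 74.6]
tcp_rot: [-1.574, 0.004, -1.463]
ft_force: [-2.8, 3.8, 9.2]
opening: 0.004
t: 7.55
eef_pos: [569.8, -73.2, 73.8]
tcp_rot: [-1.573, 0.003, -1.462]
ft_force: [-4.4, -1.8, 8.7]
opening: 0.004
```

```bash
python3 -m crank '[[0,1,0,0,0,0],[0,2,0,0,0,0],[0,2,0,0,0,0],[0,2,0,0,0,0],[0,2,0,0,0,0]]' 0
python3 - <<'E'
from h import *
p,d=vision.read_camera("side"); cv2.imwrite("pics/s5.png",cv2.resize(p[160:340,160:400],None,fx=3.3,fy=3.3))
s=env.state();print(s["t"],s["eef_pos"],s["ft_force"])
E
```

```text
t: 8.05
eef_pos: [569.8, -73.2, 73.3]
tcp_rot: [-1.572, 0.002, -1.461]
ft_force: [-4.4, -2.6, 10.7]
opening: -0.001
8.1 [569.84310403 -73.19105828  73.28683503] [-4.86025606 -2.51218993 11.64707568]
```

View pics/s5.png

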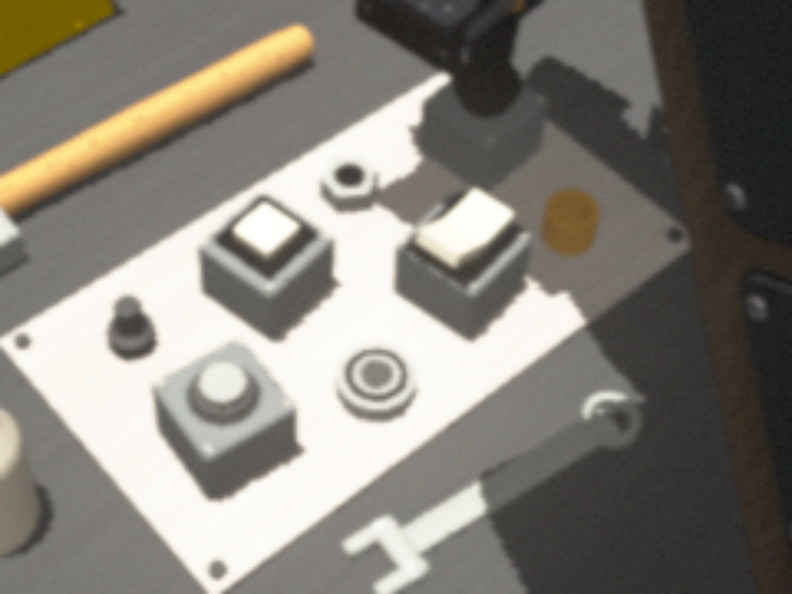

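```bash
python3 -m crank '[[0,1,0,0,0,0],[0,2,0,0,0,0],[0,2,0,0,0,0],[0,2,0,0,0,0]]' 0
python3 -c "
from cell import env,job
s=env.state();print(s['eef_pos'],s['ft_force']);job.job_done()"
```

```text
t: 8.5
eef_pos: [569.8, -73.2, 73.2]
tcp_rot: [-1.571, 0.001, -1.46]
ft_force: [-6.6, -2.6, 15.8]
opening: 0.004
[569.83886097 -73.18963057  73.19282575] [-6.63243622 -2.56697488 15.83563473]
the job is handed in; nothing more can be done
```

I did all three presses in order with the fingers shut and handed the job in at 8.5 s, still holding the palm button down. No verdict was reported.

- **Rocker:** I pressed it to its stop, with the fingertip at 59.0 mm and 31 N. The depth profile afterwards shows the pressed half level at 58 mm and the other half raised.
- **Pin:** I pushed it to its stop at 61.9 mm and 21 N. The depth image puts its head at about 61 mm, against 62 mm for fully home.
- **Palm button:** it is held at 73.2 mm with about 16 N upward force; fully down is 73 mm.
- **Stop key and loose parts:** I never touched the key. In the last side picture, the loose parts it shows look unmoved. I did not measure their positions, and the oil bottle was only partly in view and the V-block hidden.

The top and wrist cameras disagreed by 2–4 mm on where things were. I aimed between them, and no check failed.

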